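# Set up the mixing station: beaker on the stirrer, reagents racked in order of use

### The arm

A 6-joint arm with a two-finger parallel gripper is mounted at the origin on a cart in front of the work surface, level with it; the furniture and walls round the work are solid. World frame = base frame: x ahead of the robot, y to its left, z up, the work surface at z = 0. Lengths are in m, angles in rad, forces in N, time in s.
With the tool pointing down it reaches from about 0.3 to 0.875 m from the base axis. Payload 6.4 kg.
Tool frame: the origin (TCP) lies midway between the tips of the shut fingers; the grasp point (between the pads) lies 19 mm behind it (ctrl.pinch_z is the distance from the TCP to the grasp point, in m); z points along the fingers, y is the line along which they close (so a half turn about z gives the same grasp; the last joint's range is limited). The gripper opens to 85 mm and grips with 20 to 120 N. Pads are 22 mm wide; open, the fingers measure 114 mm over their backs; the gripper's body (76 mm by 85 mm) begins 54 mm behind the grasp point. The pads swing forward as they close: fully open they stand 13 mm farther back than shut.
Start: joints at [1.014, 0.181, 1.607, -0, 1.354, -0.206], TCP at [0.198, 0.54, 0.231] pointing down, gripper open.
Joint ranges: [-2.99, 2.99], [-0.89, 2.07], [0.3, 2.58], [-1.14, 4.28], [0, 2.63], [-3.12, 3.12]. Speed limits (rad/s): [2.57, 2.57, 3.01, 3.14, 3.14, 3.14].

### API

Orientations are given as a unit quaternion [w, x, y, z].
In Python, from bench import ctrl gives the robot as it stands.
- The arm moves only by the tool apply_moves, never from a script. Its argument "moves" is a list of rows, each an object with "jaw": the opening, from 0 (shut) to 1 (fully open); "offset": the shift along the tool's x, y, z in mm, a list of three; "rot": the turn, a rotation vector about the tool's x, y, z in degrees, a list of three. In form: [{"jaw": jaw, "offset": [dx, dy, dz], "rot": [ax, ay, az]}, ...]. A call has exactly 5 rows; each row shifts and turns the commanded pose from where the row before left it, along the tool's axes as they then stand; what a row does not reach is not made up. A row lasts 1/8 s, in which the tool goes at most 62.5 mm and 10.7 degrees, less where a joint would pass 70% of its speed; a pose out of reach is approached as far as the arm can. A call is refused whole if a number of a shift passes 62.5 or a number of a turn 10.7, either way. A call with a gripper value outside its range is refused whole. The fingers move at their own pace and stop on an object; the grip force is fixed at half the most. Time passes only in rows, so rows that do not move let the fingers close, or fill a call up. It gives the time, the measured TCP pose, the force, the opening and the grip force at its end, in the units of the state.
- ctrl.get_obs(): the state, without advancing time (a new reading comes with each control period).
- ctrl.camera(name): name is "side" or "top"; returns (picture, depth): 420x560x3 uint8, red, green, blue; 420x560 float32, m along the optical axis (not along the pixel's ray), 0 where there is no reading.
- ctrl.camera_params(name): a dict with "K" (3x3 intrinsics, pixels), "dist" ([k1, k2, p1, p2, k3] as OpenCV has them; the pictures are not rectified), "cam_to_world" (4x4, takes a point from camera to world coordinates). Camera axes: x right, y down, z forward; pixel columns grow to the right and rows downward; lengths in m; the calibration is good to about 2 mm. A picture is of the moment at which its call begins. camera_params takes no time and is no camera call.
- ctrl.hand_in(): hands the job in; it is judged then, once.
Trained networks look in the newest picture that a camera, given by its name, has taken for a name from the list of things; names that differ only in an ending like _2 or _b are one class to them, and where a whole thing is asked for, a point or a joint stands for the part that bears it (a point fixed in the world has none). Each returns a list of dicts, best first, with "score" (0 to 1); they miss things now and then, are a little off and sometimes report something else, mostly with a low value. They report only what shows in the picture. A call takes as long as a camera call. They do not tell look-alikes from the thing itself.
- ctrl.outline_of(camera, target): "region" (420x560 bool, what is visible of it) and "position" ([column, row] in pixels, amid what is visible of it).
The state is a dict: "time_s": time; "q": joint angles; "dq": joint speeds; "joint_efforts": joint torques, N m; "eef_pos": TCP position; "eef_rot": TCP orientation; "wrist_force": force on the tool from outside, world axes, zero at the start; "torque": the same for the moment, N m; "opening": opening from 0.0 (shut) to 1.0 (fully open); "grasp_force": force on a finger pad.
Only numpy, scipy, OpenCV 4.12 (cv2) and the standard library are available. Lean on these libraries where they do the work, as an engineer would, in place of code of your own. Each camera call takes 0.05 s, during which the arm holds its last target. There are 200 camera calls.

### The job

Set up the mixing station: stand the small beaker in the middle of the magnetic stirrer's plate, and fill the four-well blue rack in order of use, counting outwards from the stirrer: the measuring cylinder in the well nearest the stirrer, then the blue-capped bottle, then the red-capped bottle, and the amber black-capped bottle in the well farthest away. One of them has been left standing in the rack, perhaps in the wrong well; keep everything upright, set each thing down without dropping it, and leave the wash bottle, the timer and the petri dish where they are.

Things in the scene. Friction and masses are not known exactly. Their poses are not given: they have to be found in the camera images.
- blue_bottle_mid (a point): white screw-cap reagent bottle with a blue cap, 125 mm tall, round body 62 mm across up to its shoulder 80 mm above the foot, narrowing above to the cap; the cap is fixed. The point is on its upright axis, half-way up; z is up
- red_bottle_mid (a point): white screw-cap reagent bottle with a red cap, 130 mm tall, round body 54 mm across up to its shoulder 84 mm above the foot, narrowing above to the cap; the cap is fixed. The point is on its upright axis, half-way up; z is up
- black_bottle_mid (a point): amber brown screw-cap reagent bottle with a black cap, 118 mm tall, round body 58 mm across up to its shoulder 75 mm above the foot, narrowing above to the cap; the cap is fixed. The point is on its upright axis, half-way up; z is up
- cylinder_mid (a point): clear measuring cylinder, 188 mm tall, tube 31 mm across from 8 mm above the bench to its top, on a six-sided foot 55 x 64 mm and 8 mm thick. The point is on the tube's axis, half-way up (94 mm); z is up
- small_beaker_mid (a point): the small clear plastic beaker, 72 mm tall, 54 mm across the rim, wall about 2 mm, tapering to a foot 46 mm across, with a pouring lip towards its -y side; a pinch across the outside along its x axis near the rim clears the lip. It starts on the bench with its lip roughly towards or away from the robot. The point is on its axis, half-way up (36 mm); z is up
- rack: blue plastic bottle rack, fixed, 94 (x) x 326 (y) mm and 45 mm high: a deck with four round wells 75 mm wide in a row, open below, so that things in it stand on the bench (z = 0). The origin is under its centre on the bench; the wells' centres lie on its y axis at y = +120, +40, -40 and -120 mm. It may stand left or right of the stirrer, its row pointing roughly at it
- plate (a point): top centre of the round white plate (110 mm across, level, 58 mm above the bench) of the white magnetic stirrer, fixed, 140 x 122 mm, with a control panel towards the robot, lower than the plate. A shut grey parts case (94 x 130 x 35 mm) and a marker pen (16 mm thick) lie on the bench too, fixed
- wash_mid (a point): white squeeze wash bottle with a bent spout, body 67 mm across, 183 mm tall; the point is in its body, 65 mm above the bench. A bystander; it stays where it is
- timer: white bench timer lying on its back, 66 x 62 x 14 mm; origin under its centre. A bystander; it stays where it is
- petri_dish: clear round petri dish, 92 mm across, 15 mm high; origin under its centre. A bystander; it stays where it is
There are look-alikes about, which are no part of the job. Leave any green look-alike of the part that bears red_bottle_mid alone.

How it is judged:
By the outcome, as a careful person would: the job done as asked, in the order asked, and still so for the second after the job is handed in, with the robot touching nothing.
It also fails if it takes over 128 s, if anything falls off the work surface, if the arm or the gripper's body presses on something with over 40 N, if the wrist force passes 120 N, or if a joint passes its speed limit or range.

## Working session

There is one attempt and no reset: what is moved stays moved. The work goes in short steps, Python scripts to look and compute and a tool call to move; the robot and the scene stay as the last step left them, time stands still between calls to the robot, and variables do not carry over. Pictures are saved under pics/ and viewed, at most 14 in all, crops included, and the job is handed in when it is done.

Besides the shell and the picture viewer there is one more tool, called as name(argument=value, ...) on one line, values as JSON. apply_moves: Moves the arm, as the interface text tells. Its arguments: {"type":"object","properties":{"moves":{"type":"array"}},"required":["moves"]}

```bash
ls; mkdir -p pics; cat > h.py <<'E'
import numpy as np, cv2
from bench import ctrl
def snap(cam,name=None):
    im,d=ctrl.camera(cam)
    if name: cv2.imwrite(f'pics/{name}.png',im[:,:,::-1])
    return im,d
def world(cam,d):
    p=ctrl.camera_params(cam);K=np.array(p['K']);T=np.array(p['cam_to_world'])
    h,w=d.shape;u,v=np.meshgrid(np.arange(w),np.arange(h))
    n=cv2.undistortPoints(np.stack([u,v],-1).reshape(-1,1,2).astype(np.float64),K,np.array(p['dist'],float)).reshape(h,w,2)
    P=np.dstack([n,np.ones((h,w))])*d[...,None]
    W=P@T[:3,:3].T+T[:3,3]; W[d==0]=np.nan
    return W
E
python3 - <<'E'
from h import *
o=ctrl.get_obs();print({k:np.round(v,3) for k,v in o.items()},ctrl.pinch_z)
for c in('top','side'):
    im,d=snap(c,c+'0');W=world(c,d);np.save(c+'0.npy',W)
    T=np.array(ctrl.camera_params(c)['cam_to_world']);print(c,T.round(2).tolist())
    for t in['blue_bottle_mid','red_bottle_mid','black_bottle_mid','cylinder_mid','small_beaker_mid','rack','plate','wash_mid','timer','petri_dish']:
        for r in ctrl.outline_of(c,t)[:3]:
            w=W[r['region']]; 
            if len(w): print(t,round(r['score'],2),np.round(r['position']),len(w),'med',np.nanmedian(w,0).round(3),'lo',np.nanpercentile(w,3,axis=0).round(3),'hi',np.nanpercentile(w,97,axis=0).round(3))
E
```

```text
pics
{'time_s': np.float64(0.0), 'q': array([ 1.014,  0.182,  1.608, -0.   ,  1.354, -0.206]), 'dq': array([0.001, 0.001, 0.002, 0.   , 0.001, 0.001]), 'joint_efforts': array([-1.0000e-03, -4.4489e+01, -3.5132e+01, -0.0000e+00,  1.0000e-02,
        0.0000e+00]), 'eef_pos': array([0.197, 0.54 , 0.23 ]), 'eef_rot': array([-0.   ,  0.175,  0.985, -0.001]), 'wrist_force': array([0.408, 0.038, 0.139]), 'torque': array([ 0.025,  0.004, -0.009]), 'grasp_force': np.float64(0.0), 'opening': np.float64(0.999)} 0.0187
top [[-0.04, -0.97, 0.24, 0.22], [-1.0, 0.04, -0.01, -0.04], [0.0, -0.24, -0.97, 1.5], [0.0, 0.0, 0.0, 1.0]]
blue_bottle_mid 0.73 [342. 257.] 449 med [ 0.416 -0.213  0.098] lo [ 0.394 -0.241  0.021] hi [ 0.447 -0.19   0.127]
red_bottle_mid 0.62 [240. 176.] 438 med [0.674 0.07  0.095] lo [0.659 0.049 0.006] hi [0.701 0.096 0.132]
red_bottle_mid 0.56 [290. 216.] 324 med [ 0.55  -0.063  0.101] lo [ 0.537 -0.085  0.018] hi [ 0.574 -0.042  0.133]
red_bottle_mid 0.54 [297. 176.] 354 med [ 0.657 -0.108  0.098] lo [ 0.646 -0.132  0.014] hi [ 0.679 -0.086  0.132]
black_bottle_mid 0.57 [287
[... 2290 characters left out ...]
med [0.413 0.27  0.05 ] lo [0.399 0.257 0.012] hi [0.427 0.316 0.073]
rack 0.7 [280. 238.] 852 med [ 0.551 -0.157  0.043] lo [ 0.521 -0.269  0.019] hi [0.614 0.053 0.049]
rack 0.31 [295. 269.] 1403 med [ 0.547 -0.389  0.046] lo [ 0.489 -0.425  0.013] hi [ 0.614 -0.31   0.061]
plate 0.63 [296. 270.] 1371 med [ 0.544 -0.388  0.046] lo [ 0.487 -0.424  0.014] hi [ 0.612 -0.314  0.061]
wash_mid 0.61 [326. 284.] 1177 med [ 0.588 -0.537  0.079] lo [ 0.564 -0.55   0.005] hi [ 0.626 -0.477  0.15 ]
timer 0.74 [285. 304.] 412 med [ 0.49  -0.514  0.014] lo [ 0.457 -0.542  0.001] hi [ 0.525 -0.474  0.017]
petri_dish 0.6 [243. 180.] 136 med [0.513 0.413 0.016] lo [0.485 0.385 0.004] hi [0.545 0.467 0.022]
```

```bash
python3 - <<'E'
import cv2
a=cv2.imread('pics/top0.png');b=cv2.imread('pics/side0.png')
cv2.imwrite('pics/top0c.png',cv2.resize(a[110:330,60:500],None,fx=1.8,fy=1.8,interpolation=3))
cv2.imwrite('pics/side0c.png',cv2.resize(b[130:330,180:400],None,fx=3,fy=3,interpolation=3))
E
```

```text
(no output)
```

View pics/top0c.png

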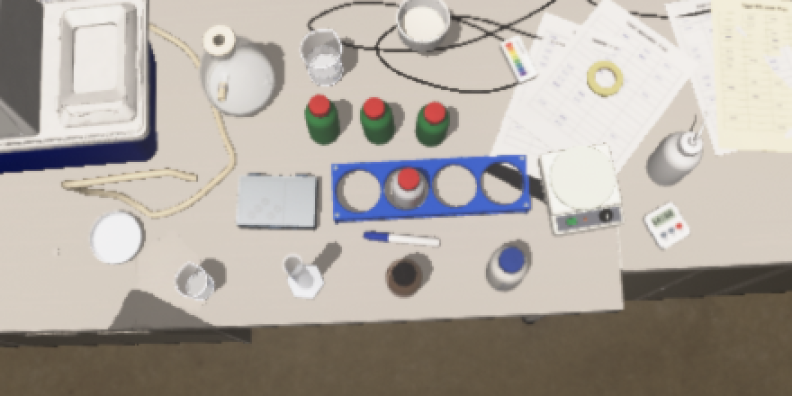

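View pics/side0c.png

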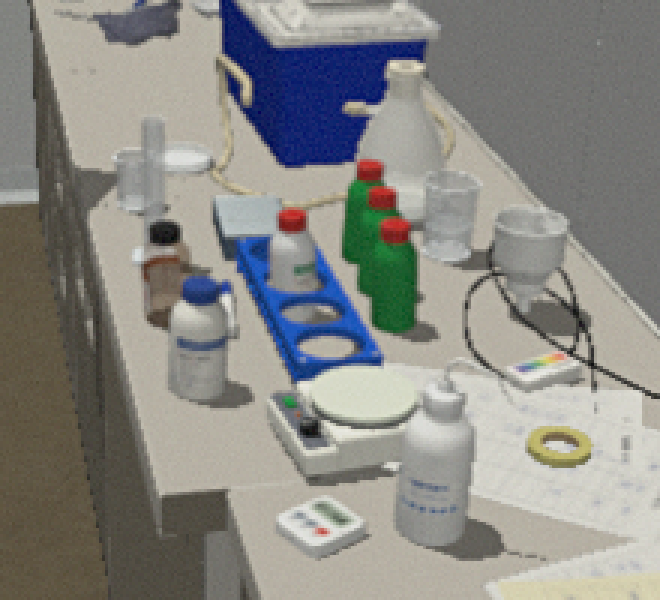

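Confirming from the pictures. The only white-bodied red-capped bottle is in the rack at crop (408,183). The three at (320,118), (375,118) and (432,122) are green look-alikes. The stirrer is at the right (583,185), so the red bottle already stands in the third well from it, where it belongs. There are two beakers, front (195,283) and rear (322,57); I'll check their heights and get precise poses.

```bash
cat >> h.py <<'E'
from scipy.optimize import least_squares
def circ(xy,r=None):
    c0=np.median(xy,0)
    if r: f=lambda p:np.hypot(*(xy-p[:2]).T)-r
    else: f=lambda p:np.hypot(*(xy-p[:2]).T)-p[2]
    s=least_squares(f,list(c0)+([] if r else [.03]),loss='soft_l1',f_scale=.002);return s.x.round(4)
def hsv(im): return cv2.cvtColor(im,cv2.COLOR_RGB2HSV)
E
python3 - <<'E'
from h import *
for c in('top','side'):
    im=cv2.imread(f'pics/{c}0.png')[:,:,::-1].copy();W=np.load(c+'0.npy');H=hsv(im);x,y,z=W[...,0],W[...,1],W[...,2]
    m=(H[...,0]>105)&(H[...,0]<125)&(H[...,1]>150)&(abs(z-.045)<.006)&(x>.45)&(x<.65)&(y<.1)&(y>-.3)
    r=cv2.minAreaRect((W[m][:,:2]*1000).astype(np.float32));print(c,'rack',np.round(r[0],1),np.round(r[1],1),round(r[2],2),np.median(z[m]).round(4))
    for n,(px,py),R in[('blue',(.42,-.215),.06),('black',(.41,-.052),.06),('red',(.56,-.066),.06)]:
        n0=(np.hypot(x-px,y-py)<R);zt=np.nanpercentile(z[n0],99.5);t=n0&(z>zt-.006)
        xy=W[t][:,:2];print(n,'ztop',zt.round(4),'topcenter',((xy.min(0)+xy.max(0))/2).round(4),np.ptp(xy,0).round(4),'mean',xy.mean(0).round(4))
        for a,b in[(.1,.112),(.085,.1),(.03,.07)]:
            t=n0&(z>a)&(z<b)
            if t.sum()>8: print('   ',a,b,circ(W[t][:,:2]),t.sum())
    n0=np.hypot(x-.425,y-.11)<.06
    for a,b in[(.18,.2),(.15,.18),(.1,.15),(.004,.013)]:
        t=n0&(z>a)&(z<b);
        if t.sum()>3: print('cyl',a,b,t.sum(),W[t].mean(0).round(4),circ(W[t][:,:2],.0155 if a>.05 else None), W[t].min(0).round(3),W[t].max(0).round(3))
    for n,p in[('bk',(.425,.288)),('bk2',(.83,.06))]:
        n0=np.hypot(x-p[0],y-p[1])<.07
        zt=np.nanpercentile(z[n0],99);t=n0&(z>zt-.008);print(n,zt.round(4),t.sum(),circ(W[t][:,:2]),W[t].min(0).round(3),W[t].max(0).round(3))
        if n=='bk': print(W[t][:,:2].round(3).tolist() if t.sum()<60 else '')
    t=(abs(z-.058)<.004)&(np.hypot(x-.553,y+.355)<.08);xy=W[t][:,:2];e=cv2.minEnclosingCircle((xy*1000).astype(np.float32));print('plate',e,xy.mean(0).round(4))
im=cv2.imread('pics/top0.png');cv2.imwrite('pics/bk.png',cv2.resize(im[235:305,135:255],None,fx=6,fy=6,interpolation=3))
E
```

```text
top rack [ 567.1 -102.4] [ 93.8 320.5] 0.67 0.0444
blue ztop 0.1275 topcenter [ 0.4265 -0.2191] [0.0371 0.0391] mean [ 0.4262 -0.2193]
    0.1 0.112 [ 0.4282 -0.2207  0.0224] 41
    0.085 0.1 [ 0.4261 -0.22    0.0267] 143
    0.03 0.07 [ 0.4252 -0.22    0.0312] 55
black ztop 0.1208 topcenter [ 0.4133 -0.0518] [0.0338 0.0334] mean [ 0.4139 -0.0518]
    0.1 0.112 [ 0.4145 -0.054   0.0172] 16
    0.085 0.1 [ 0.4157 -0.0523  0.0232] 133
    0.03 0.07 [ 0.4168 -0.0524  0.0293] 19
red ztop 0.134 topcenter [ 0.5624 -0.0648] [0.0328 0.0311] mean [ 0.5628 -0.0659]
    0.1 0.112 [ 0.564  -0.065   0.0206] 50
    0.085 0.1 [ 0.5631 -0.0646  0.024 ] 89
    0.03 0.07 [ 0.5665 -0.0638  0.0449] 562
cyl 0.18 0.2 40 [0.425  0.1124 0.1865] [0.423  0.1115] [0.409 0.098 0.18 ] [0.439 0.125 0.192]
cyl 0.15 0.18 38 [0.4242 0.1123 0.1656] [0.4223 0.1108] [0.41  0.098 0.151] [0.437 0.124 0.18 ]
cyl 0.1 0.15 60 [0.4226 0.1114 0.1268] [0.4241 0.1097] [0.409 0.098 0.101] [0.437 0.124 0.15 ]
cyl 0.004 0.013 189 [0.4187 0.1071 0.0069] [0.4269 0.113  0.0268] [0.366 0.052 0.004] [0.482 0.166 0.012]
bk 0.0733 79 [0.
[... 1686 characters left out ...]
, [0.432, 0.311], [0.435, 0.304], [0.396, 0.282], [0.402, 0.301], [0.407, 0.308], [0.411, 0.306], [0.42, 0.312], [0.427, 0.308], [0.398, 0.27], [0.403, 0.276], [0.409, 0.296], [0.434, 0.297], [0.4, 0.287], [0.403, 0.272], [0.407, 0.272], [0.41, 0.267], [0.413, 0.262], [0.416, 0.252], [0.422, 0.265], [0.427, 0.276], [0.429, 0.255], [0.399, 0.277], [0.402, 0.271], [0.406, 0.271], [0.41, 0.267], [0.414, 0.265], [0.419, 0.274], [0.421, 0.258], [0.426, 0.263], [0.406, 0.264], [0.41, 0.265], [0.417, 0.259], [0.422, 0.263], [0.417, 0.255]]
bk2 0.1023 73 [0.7986 0.0682 0.0328] [0.762 0.025 0.095] [0.832 0.111 0.105]
plate ((570.5366821289062, -357.1661682128906), 57.60062789916992) [ 0.5701 -0.3615]
```

View pics/bk.png

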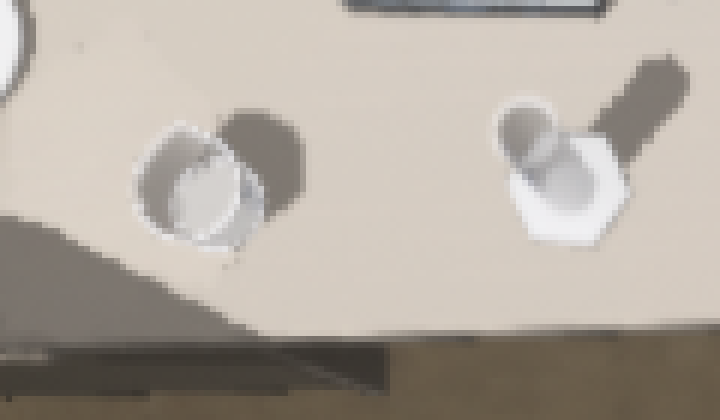

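Rear beaker is 102 mm tall, so it is a look-alike. The front one at (190,183) in this crop is 73 mm tall and is the small beaker; its lip lies along world x, so I pinch along world y.

apply_moves(moves=[{"jaw": 1, "offset": [0, 0, 0], "rot": [0, 0, -10]}, {"jaw": 1, "offset": [0, 0, 0], "rot": [0, 0, -10]}, {"jaw": 1, "offset": [-38, -42, 0], "rot": [0, 0, 0]}, {"jaw": 1, "offset": [-38, -42, 0], "rot": [0, 0, 0]}, {"jaw": 1, "offset": [-38, -42, 0], "rot": [0, 0, 0]}])

```text
time_s: 1.72
eef_pos: [0.3122, 0.4126, 0.2314]
eef_rot: [0.0, 0.0, 1.0, 0.0]
wrist_force: [-0.1, -0.0, -0.1]
opening: 1.002
grasp_force: 0.0
```

apply_moves(moves=[{"jaw": 1, "offset": [-38, -42, 0], "rot": [0, 0, 0]}, {"jaw": 1, "offset": [-38, -42, 20], "rot": [0, 0, 0]}, {"jaw": 1, "offset": [-36, -43, 20], "rot": [0, 0, 0]}, {"jaw": 1, "offset": [0, 0, 40], "rot": [0, 0, 0]}, {"jaw": 1, "offset": [0, 0, 0], "rot": [0, 0, 0]}])

```text
time_s: 2.35
eef_pos: [0.4212, 0.2851, 0.1485]
eef_rot: [-0.003, 0.002, 1.0, -0.001]
wrist_force: [-0.5, 0.3, 0.6]
opening: 0.996
grasp_force: 0.0
```

```bash
python3 - <<'E'
from h import *
W=np.load('top0.npy');im=cv2.imread('pics/top0.png')[:,:,::-1].copy();H=hsv(im)
p=ctrl.camera_params('top');K=np.array(p['K']);T=np.array(p['cam_to_world']);D=np.array(p['dist'],float)
x,y=W[...,0],W[...,1]
m=((H[...,0]>105)&(H[...,0]<125)&(H[...,1]>130)&(x>.45)&(x<.65)&(y<.1)&(y>-.3)).astype(np.uint8)
cs,hi=cv2.findContours(m,cv2.RETR_CCOMP,cv2.CHAIN_APPROX_NONE)
for c,h in zip(cs,hi[0]):
    if len(c)<25: continue
    n=cv2.undistortPoints(c.astype(np.float64),K,D)[:,0]
    r=np.c_[n,np.ones(len(n))]@T[:3,:3].T;t=(.045-T[2,3])/r[:,2];P=T[:3,3]+r*t[:,None]
    print('hole' if h[3]>=0 else 'outer',len(c),cv2.minAreaRect((P[:,:2]*1000).astype(np.float32)),circ(P[:,:2]))
E
```

```text
outer 25 ((489.1002502441406, -9.421588897705078), (32.379642486572266, 8.967265129089355), 87.72783660888672) [ 0.6418 -0.0252  0.1549]
outer 276 ((565.798828125, -102.94630432128906), (96.22879791259766, 324.356689453125), 0.8391701579093933) [ 0.5619 -0.1005  0.1129]
hole 74 ((566.03125, 17.814298629760742), (80.52188873291016, 76.45832824707031), 87.73302459716797) [0.5655 0.0173 0.0393]
hole 75 ((567.744140625, -62.113555908203125), (78.921875, 80.42569732666016), 61.410484313964844) [ 0.5672 -0.0624  0.0395]
hole 72 ((567.4097290039062, -141.75799560546875), (76.60397338867188, 77.85906982421875), 42.822330474853516) [ 0.5679 -0.142   0.0392]
hole 73 ((568.8115234375, -219.9036407470703), (78.36536407470703, 76.94380950927734), 87.65423583984375) [ 0.5688 -0.2214  0.039 ]
```

apply_moves(moves=[{"jaw": 1, "offset": [-2, 2, 50], "rot": [0, 0, 0]}, {"jaw": 1, "offset": [0, 0, 50], "rot": [0, 0, 0]}, {"jaw": 1, "offset": [0, 0, 14], "rot": [0, 0, 0]}, {"jaw": 1, "offset": [0, 0, 0], "rot": [0, 0, 0]}, {"jaw": 0.3, "offset": [0, 0, 0], "rot": [0, 0, 0]}])

```text
time_s: 2.98
eef_pos: [0.4269, 0.2896, 0.0397]
eef_rot: [0.002, 0.001, 1.0, 0.001]
wrist_force: [0.1, -0.4, 0.5]
opening: 0.816
grasp_force: 0.0
```

apply_moves(moves=[{"jaw": 0.3, "offset": [0, 0, 0], "rot": [0, 0, 0]}, {"jaw": 0.3, "offset": [0, 0, 0], "rot": [0, 0, 0]}, {"jaw": 0.3, "offset": [0, 0, 0], "rot": [0, 0, 0]}, {"jaw": 0.3, "offset": [0, 0, 0], "rot": [0, 0, 0]}, {"jaw": 0.3, "offset": [0, 0, 0], "rot": [0, 0, 0]}])

```text
time_s: 3.6
eef_pos: [0.4267, 0.2893, 0.0397]
eef_rot: [0.002, 0.001, 1.0, 0.001]
wrist_force: [-2.1, -0.7, 9.6]
opening: 0.587
grasp_force: 61.2
```

apply_moves(moves=[{"jaw": 0.3, "offset": [0, 0, -40], "rot": [0, 0, 0]}, {"jaw": 0.3, "offset": [0, 0, -60], "rot": [0, 0, 0]}, {"jaw": 0.3, "offset": [0, 0, -60], "rot": [0, 0, 0]}, {"jaw": 0.3, "offset": [-50, 0, 0], "rot": [0, 0, 0]}, {"jaw": 0.3, "offset": [-50, -25, 0], "rot": [0, 0, 0]}])

```text
time_s: 4.22
eef_pos: [0.527, 0.2648, 0.2007]
eef_rot: [0.003, -0.001, 1.0, 0.001]
wrist_force: [-0.9, 0.4, -1.7]
opening: 0.591
grasp_force: 62.5
```

apply_moves(moves=[{"jaw": 0.3, "offset": [-45, -35, 0], "rot": [0, 0, 0]}, {"jaw": 0.3, "offset": [0, -55, 0], "rot": [0, 0, 0]}, {"jaw": 0.3, "offset": [0, -55, 0], "rot": [0, 0, 0]}, {"jaw": 0.3, "offset": [0, -55, 0], "rot": [0, 0, 0]}, {"jaw": 0.3, "offset": [0, -55, 0], "rot": [0, 0, 0]}])

```text
time_s: 4.85
eef_pos: [0.5697, 0.0066, 0.1984]
eef_rot: [0.001, 0.001, 1.0, -0.0]
wrist_force: [-0.0, -1.0, 0.1]
opening: 0.582
grasp_force: 62.5
```

apply_moves(moves=[{"jaw": 0.3, "offset": [0, -55, 0], "rot": [0, 0, 0]}, {"jaw": 0.3, "offset": [0, -55, 0], "rot": [0, 0, 0]}, {"jaw": 0.3, "offset": [0, -55, 0], "rot": [0, 0, 0]}, {"jaw": 0.3, "offset": [0, -55, 0], "rot": [0, 0, 0]}, {"jaw": 0.3, "offset": [0, -55, 0], "rot": [0, 0, 0]}])

```text
time_s: 5.48
eef_pos: [0.5691, -0.2686, 0.1985]
eef_rot: [0.001, 0.001, 1.0, -0.0]
wrist_force: [0.8, -0.5, -0.2]
opening: 0.592
grasp_force: 62.5
```

apply_moves(moves=[{"jaw": 0.3, "offset": [0, -45, 0], "rot": [0, 0, 0]}, {"jaw": 0.3, "offset": [0, -42, 0], "rot": [0, 0, 0]}, {"jaw": 0.3, "offset": [0, 0, 40], "rot": [0, 0, 0]}, {"jaw": 0.3, "offset": [0, 0, 40], "rot": [0, 0, 0]}, {"jaw": 0.3, "offset": [0, 0, 0], "rot": [0, 0, 0]}])

```text
time_s: 6.1
eef_pos: [0.5668, -0.352, 0.1141]
eef_rot: [-0.003, 0.001, 1.0, 0.002]
wrist_force: [-0.9, 0.5, -1.0]
opening: 0.589
grasp_force: 62.5
```

```bash
python3 - <<'E'
from h import *
print(ctrl.get_obs()['eef_pos'])
im,d=snap('side');cv2.imwrite('pics/s1.png',cv2.resize(im[200:320,230:370],None,fx=5,fy=5,interpolation=3))
for r in ctrl.outline_of('side','small_beaker_mid')[:2]:
    w=world('side',d)[r['region']];print(r['score'],r['position'],np.nanmedian(w,0),np.nanpercentile(w,3,axis=0).round(3),np.nanpercentile(w,97,axis=0).round(3))
E
```

```text
[ 0.56680403 -0.35197171  0.11405588]
0.53 [243.3, 183.4] [0.51553569 0.41580485 0.01610725] [0.487 0.385 0.003] [0.55  0.48  0.021]
0.52 [299.6, 249.4] [ 0.55217539 -0.36998145  0.10891572] [ 0.538 -0.379  0.077] [ 0.581 -0.328  0.147]
```

View pics/s1.png

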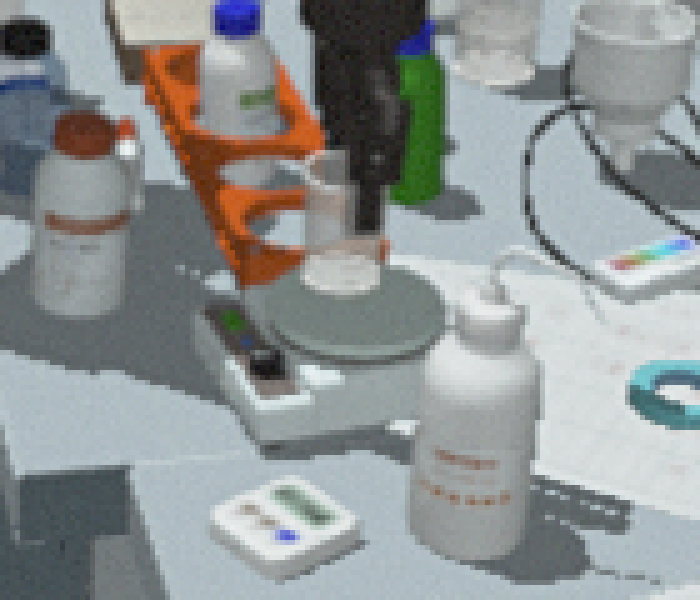

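The beaker is upright in the gripper at (345,220), about 16 mm over the plate and about 7 mm short in x.

apply_moves(moves=[{"jaw": 0.3, "offset": [-7, -4, 0], "rot": [0, 0, 0]}, {"jaw": 0.3, "offset": [0, 0, 8], "rot": [0, 0, 0]}, {"jaw": 0.3, "offset": [0, 0, 5], "rot": [0, 0, 0]}, {"jaw": 0.3, "offset": [0, 0, 0], "rot": [0, 0, 0]}, {"jaw": 0.3, "offset": [0, 0, 0], "rot": [0, 0, 0]}])

```text
time_s: 6.82
eef_pos: [0.576, -0.3576, 0.1042]
eef_rot: [-0.0, 0.001, 1.0, 0.0]
wrist_force: [-1.2, -0.8, -0.1]
opening: 0.583
grasp_force: 62.5
```

```bash
python3 - <<'E'
from h import *
print(ctrl.get_obs()['eef_pos'],ctrl.get_obs()['wrist_force'])
im,d=snap('top');W=world('top',d);z=W[...,2]
t=(z>.116)&(z<.14)&(np.hypot(W[...,0]-.57,W[...,1]+.356)<.045);print(t.sum(),circ(W[t][:,:2]),W[t].min(0),W[t].max(0))
im,d=snap('side');W=world('side',d);z=W[...,2]
for a,b in[(.065,.08),(.08,.1),(.1,.125)]:
    t=(z>a)&(z<b)&(np.hypot(W[...,0]-.57,W[...,1]+.356)<.045);print(t.sum(),W[t][:,0].min(),W[t][:,0].max(),W[t][:,1].min())
E
```

```text
[ 0.57596798 -0.35758093  0.10422463] [-1.16421984 -0.82039414 -0.1324099 ]
  return _methods._mean(a, axis=axis, dtype=dtype,
  ret = um.true_divide(
Traceback (most recent call last):
  File "h.py", line 19, in circ
    s=least_squares(f,list(c0)+([] if r else [.03]),loss='soft_l1',f_scale=.002);return s.x.round(4)
ValueError: Initial guess is outside of provided bounds
```

apply_moves(moves=[{"jaw": 0.3, "offset": [2, 1, 3], "rot": [0, 0, 0]}, {"jaw": 0.3, "offset": [0, 0, 2], "rot": [0, 0, 0]}, {"jaw": 0.3, "offset": [0, 0, 0], "rot": [0, 0, 0]}, {"jaw": 0.3, "offset": [0, 0, 0], "rot": [0, 0, 0]}, {"jaw": 0.3, "offset": [0, 0, 0], "rot": [0, 0, 0]}])

```text
time_s: 7.5
eef_pos: [0.5741, -0.3567, 0.0994]
eef_rot: [0.0, 0.001, 1.0, -0.0]
wrist_force: [-0.1, 0.4, -0.3]
opening: 0.587
grasp_force: 62.5
```

```bash
python3 - <<'E'
from h import *
im,d=snap('side');W=world('side',d);z=W[...,2]
for a,b in[(.062,.08),(.08,.1),(.1,.125)]:
    t=(z>a)&(z<b)&(np.hypot(W[...,0]-.57,W[...,1]+.356)<.045);print(t.sum(),W[t][:,0].min(),W[t][:,0].max(),W[t][:,1].min())
E
```

```text
86 0.5350488910566815 0.6108670389468855 -0.39550604920946153
87 0.5452778196992256 0.5916669504250383 -0.38635799570737883
137 0.5448313380685242 0.5946146411393181 -0.3995316781033833
```

apply_moves(moves=[{"jaw": 0.3, "offset": [0, 0, 1], "rot": [0, 0, 0]}, {"jaw": 0.3, "offset": [0, 0, 1], "rot": [0, 0, 0]}, {"jaw": 0.3, "offset": [0, 0, 0], "rot": [0, 0, 0]}, {"jaw": 0.3, "offset": [0, 0, 0], "rot": [0, 0, 0]}, {"jaw": 0.3, "offset": [0, 0, 0], "rot": [0, 0, 0]}])

```text
time_s: 8.18
eef_pos: [0.5742, -0.3567, 0.0978]
eef_rot: [0.0, 0.001, 1.0, -0.0]
wrist_force: [-1.9, 1.7, 4.8]
opening: 0.59
grasp_force: 63.0
```

apply_moves(moves=[{"jaw": 0.7, "offset": [0, 0, 0], "rot": [0, 0, 0]}, {"jaw": 0.85, "offset": [0, 0, 0], "rot": [0, 0, 0]}, {"jaw": 0.95, "offset": [0, 0, 0], "rot": [0, 0, 0]}, {"jaw": 0.95, "offset": [0, 0, -20], "rot": [0, 0, 0]}, {"jaw": 0.95, "offset": [0, 0, -60], "rot": [0, 0, 0]}])

```text
time_s: 8.8
eef_pos: [0.5721, -0.3551, 0.175]
eef_rot: [-0.003, 0.001, 1.0, 0.003]
wrist_force: [0.7, -1.2, 0.8]
opening: 0.95
grasp_force: 0.0
```

apply_moves(moves=[{"jaw": 0.7, "offset": [45, 0, -30], "rot": [0, 0, 0]}, {"jaw": 0.7, "offset": [45, 35, 0], "rot": [0, 0, 0]}, {"jaw": 0.7, "offset": [45, 35, 0], "rot": [0, 0, 0]}, {"jaw": 0.7, "offset": [12, 50, 0], "rot": [0, 0, 0]}, {"jaw": 0.7, "offset": [0, 18, 0], "rot": [0, 0, 0]}])

```text
time_s: 9.43
eef_pos: [0.4267, -0.2167, 0.2088]
eef_rot: [0.001, 0.001, 1.0, -0.001]
wrist_force: [0.6, -0.8, 1.2]
opening: 0.701
grasp_force: 0.0
```

```bash
python3 - <<'E'
from h import *
print(ctrl.get_obs()['eef_pos'])
im,d=snap('side');W=world('side',d);z=W[...,2]
for a,b in[(.062,.08),(.08,.1),(.1,.125)]:
    t=(z>a)&(z<b)&(np.hypot(W[...,0]-.57,W[...,1]+.356)<.045);print(t.sum(),W[t][:,0].min(),W[t][:,0].max(),circ(W[t][:,:2]))
im,d=snap('top');W=world('top',d);z=W[...,2]
t=(z>.118)&(z<.14)&(np.hypot(W[...,0]-.57,W[...,1]+.356)<.045);print(t.sum(),circ(W[t][:,:2]),W[t].min(0),W[t].max(0))
cv2.imwrite('pics/t2.png',cv2.resize(im[150:300,300:460,::-1],None,fx=4,fy=4,interpolation=3))
E
```

```text
[ 0.4267216  -0.21667989  0.20879068]
79 0.5350024605113564 0.6115169088363025 [ 0.5709 -0.355   0.0256]
92 0.5456677474783093 0.5912587634631385 [ 0.5692 -0.3573  0.0239]
191 0.5440586965647628 0.5948791383001379 [ 0.5695 -0.3575  0.0245]
98 [ 0.5694 -0.3559  0.0257] [ 0.54284265 -0.3837058   0.11840324] [ 0.60045528 -0.330028    0.13569707]
```

View pics/t2.png

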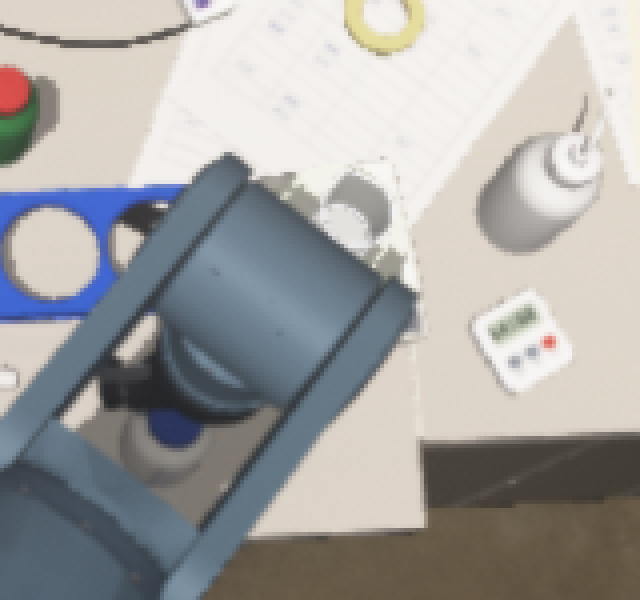

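The beaker stands centred on the plate at (0.5695, -0.356), crop pixel (345,228). Now the cap profiles for the bottle grips.

```bash
python3 - <<'E'
from h import *
W=np.load('side0.npy');x,y,z=np.moveaxis(W,-1,0);im=cv2.imread('pics/side0.png')[:,:,::-1].copy();H=hsv(im)
for n,c in[('blue',(.427,-.2205)),('black',(.415,-.053))]:
    n0=np.hypot(x-c[0],y-c[1])<.04
    for a in np.arange(.07,.13,.005):
        t=n0&(z>=a)&(z<a+.005)
        if t.sum()>3: print(n,a.round(3),t.sum(),'xw',np.ptp(x[t]).round(3),'ymin',y[t].min().round(3),'rgb',np.median(im[t],0),'front r',np.median(np.hypot(x[t]-c[0],y[t]-c[1])).round(4))
E
```

```text
blue 0.07 24 xw 0.056 ymin -0.254 rgb [122.  125.5 125.5] front r 0.0297
blue 0.075 30 xw 0.061 ymin -0.257 rgb [150.  148.5 140. ] front r 0.0294
blue 0.08 29 xw 0.061 ymin -0.253 rgb [154. 154. 146.] front r 0.0308
blue 0.085 32 xw 0.056 ymin -0.256 rgb [160.5 159.  149. ] front r 0.0295
blue 0.09 33 xw 0.056 ymin -0.254 rgb [178. 176. 166.] front r 0.0275
blue 0.095 37 xw 0.054 ymin -0.252 rgb [186. 186. 177.] front r 0.0258
blue 0.1 36 xw 0.047 ymin -0.244 rgb [165.5 165.  159. ] front r 0.0213
blue 0.105 15 xw 0.028 ymin -0.244 rgb [136. 137. 130.] front r 0.0178
blue 0.11 19 xw 0.033 ymin -0.243 rgb [35. 50. 96.] front r 0.0178
blue 0.115 21 xw 0.038 ymin -0.247 rgb [33. 51. 98.] front r 0.0197
blue 0.12 42 xw 0.04 ymin -0.241 rgb [ 48.5  74.  133. ] front r 0.016
blue 0.125 25 xw 0.031 ymin -0.238 rgb [ 52.  77. 143.] front r 0.0137
black 0.07 25 xw 0.055 ymin -0.086 rgb [107.  94.  83.] front r 0.0284
black 0.075 20 xw 0.054 ymin -0.086 rgb [108.   93.5  80.5] front r 0.028
black 0.08 25 xw 0.052 ymin -0.087 rgb [108.  90.  75.] front r 0.0293
black 0.085 26 xw 0.052 ymin -0.089 rgb [112.5  86.   74. ] front r 0.0256
black 0.09 32 xw 0.047 ymin -0.086 rgb [151. 143. 130.] front r 0.0235
black 0.095 22 xw 0.042 ymin -0.078 rgb [145.5 138.  129. ] front r 0.0209
black 0.1 14 xw 0.034 ymin -0.073 rgb [99.5 86.5 77. ] front r 0.0184
black 0.105 18 xw 0.034 ymin -0.077 rgb [31.5 31.5 31. ] front r 0.0204
black 0.11 12 xw 0.03 ymin -0.076 rgb [27.5 28.  24. ] front r 0.0177
black 0.115 35 xw 0.035 ymin -0.076 rgb [45. 44. 44.] front r 0.016
black 0.12 11 xw 0.03 ymin -0.071 rgb [45. 43. 42.] front r 0.0151
```

apply_moves(moves=[{"jaw": 0.8, "offset": [0, -4, 30], "rot": [0, 0, 0]}, {"jaw": 0.8, "offset": [0, 0, 40], "rot": [0, 0, 0]}, {"jaw": 0.8, "offset": [0, 0, 38], "rot": [0, 0, 0]}, {"jaw": 0.8, "offset": [0, 0, 0], "rot": [0, 0, 0]}, {"jaw": 0.1, "offset": [0, 0, 0], "rot": [0, 0, 0]}])

```text
time_s: 10.15
eef_pos: [0.4284, -0.2238, 0.1007]
eef_rot: [0.001, 0.001, 1.0, -0.001]
wrist_force: [0.0, 0.0, 0.6]
opening: 0.599
grasp_force: 0.0
```

apply_moves(moves=[{"jaw": 0.1, "offset": [0, 0, 0], "rot": [0, 0, 0]}, {"jaw": 0.1, "offset": [0, 0, 0], "rot": [0, 0, 0]}, {"jaw": 0.1, "offset": [0, 0, 0], "rot": [0, 0, 0]}, {"jaw": 0.1, "offset": [0, 0, 0], "rot": [0, 0, 0]}, {"jaw": 0.1, "offset": [0, 0, 0], "rot": [0, 0, 0]}])

```text
time_s: 10.78
eef_pos: [0.4296, -0.2234, 0.1026]
eef_rot: [0.002, 0.001, 1.0, -0.001]
wrist_force: [1.3, 4.3, 7.2]
opening: 0.432
grasp_force: 65.6
```

apply_moves(moves=[{"jaw": 0.1, "offset": [0, 0, -20], "rot": [0, 0, 0]}, {"jaw": 0.1, "offset": [0, 0, -30], "rot": [0, 0, 0]}, {"jaw": 0.1, "offset": [0, 0, -30], "rot": [0, 0, 0]}, {"jaw": 0.1, "offset": [-35, 20, 0], "rot": [0, 0, 0]}, {"jaw": 0.1, "offset": [-35, 20, 0], "rot": [0, 0, 0]}])

```text
time_s: 11.4
eef_pos: [0.4991, -0.1831, 0.1819]
eef_rot: [0.002, 0.001, 1.0, -0.001]
wrist_force: [-0.4, -1.0, -4.0]
opening: 0.433
grasp_force: 62.7
```

apply_moves(moves=[{"jaw": 0.1, "offset": [-35, 20, 0], "rot": [0, 0, 0]}, {"jaw": 0.1, "offset": [-25, 15, 0], "rot": [0, 0, 0]}, {"jaw": 0.1, "offset": [-11, 6, 0], "rot": [0, 0, 0]}, {"jaw": 0.1, "offset": [0, 0, 0], "rot": [0, 0, 0]}, {"jaw": 0.1, "offset": [0, 0, 0], "rot": [0, 0, 0]}])

```text
time_s: 12.02
eef_pos: [0.5677, -0.1422, 0.1795]
eef_rot: [-0.0, 0.001, 1.0, -0.0]
wrist_force: [-0.2, 0.3, -3.6]
opening: 0.436
grasp_force: 62.8
```

```bash
cat >> h.py <<'E'
def bottle(p,z0,z1,zs=.015,R=.045,cam='side',nm=None,box=None):
    print(np.round(ctrl.get_obs()['eef_pos'],4))
    im,d=snap(cam);W=world(cam,d);x,y,z=np.moveaxis(W,-1,0)
    for a in np.arange(z0,z1,zs):
        t=(np.hypot(x-p[0],y-p[1])<R)&(z>=a)&(z<a+zs)
        if t.sum()>8: print(a.round(3),t.sum(),'x',x[t].min().round(4),x[t].max().round(4),'mid',((x[t].min()+x[t].max())/2).round(4),'ymin',np.percentile(y[t],5).round(4),circ(W[t][:,:2]))
    if nm:
        a,b,c,e=box;s=600/max(b-a,e-c);cv2.imwrite(f'pics/{nm}.png',cv2.resize(im[a:b,c:e,::-1],None,fx=s,fy=s,interpolation=3))
E
python3 - <<'E'
from h import *
bottle((.568,-.1425),.07,.16,nm='s2',box=(170,290,230,350))
E
```

```text
[ 0.5677 -0.1422  0.1795]
0.07 30 x 0.5328 0.5897 mid 0.5613 ymin -0.1737 [ 0.5629 -0.1394  0.03  ]
0.085 73 x 0.5319 0.5936 mid 0.5628 ymin -0.1735 [ 0.5628 -0.142   0.0294]
0.1 73 x 0.5307 0.5916 mid 0.5611 ymin -0.1743 [ 0.5634 -0.1418  0.0302]
0.115 76 x 0.5325 0.59 mid 0.5613 ymin -0.1743 [ 0.5645 -0.1414  0.0313]
0.13 78 x 0.5344 0.5942 mid 0.5643 ymin -0.1749 [ 0.5658 -0.1418  0.0308]
0.145 84 x 0.5341 0.5932 mid 0.5636 ymin -0.1767 [ 0.5656 -0.1436  0.03  ]
```

View pics/s2.png

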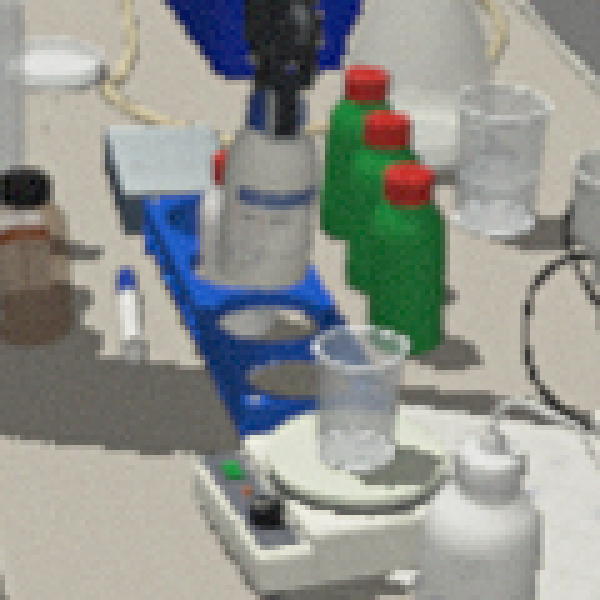

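Blue bottle hangs over the second well with its foot at (265,270), well (270,320) is the nearest one; x needs +5 mm, then lower.

apply_moves(moves=[{"jaw": 0.1, "offset": [-5, -1, 0], "rot": [0, 0, 0]}, {"jaw": 0.1, "offset": [0, 0, 20], "rot": [0, 0, 0]}, {"jaw": 0.1, "offset": [0, 0, 25], "rot": [0, 0, 0]}, {"jaw": 0.1, "offset": [0, 0, 20], "rot": [0, 0, 0]}, {"jaw": 0.1, "offset": [0, 0, 5], "rot": [0, 0, 0]}])

```text
time_s: 12.7
eef_pos: [0.5723, -0.1424, 0.1076]
eef_rot: [-0.001, 0.001, 1.0, 0.001]
wrist_force: [-0.4, 0.0, -1.9]
opening: 0.433
grasp_force: 62.8
```

apply_moves(moves=[{"jaw": 0.1, "offset": [0, 0, 3], "rot": [0, 0, 0]}, {"jaw": 0.1, "offset": [0, 0, 2], "rot": [0, 0, 0]}, {"jaw": 0.1, "offset": [0, 0, 0], "rot": [0, 0, 0]}, {"jaw": 0.1, "offset": [0, 0, 0], "rot": [0, 0, 0]}, {"jaw": 0.1, "offset": [0, 0, 0], "rot": [0, 0, 0]}])

```text
time_s: 13.32
eef_pos: [0.5736, -0.1427, 0.1046]
eef_rot: [0.0, 0.001, 1.0, -0.0]
wrist_force: [0.5, 0.7, -3.8]
opening: 0.43
grasp_force: 62.8
```

apply_moves(moves=[{"jaw": 0.1, "offset": [0, 0, 1], "rot": [0, 0, 0]}, {"jaw": 0.1, "offset": [0, 0, 1], "rot": [0, 0, 0]}, {"jaw": 0.1, "offset": [0, 0, 0], "rot": [0, 0, 0]}, {"jaw": 0.1, "offset": [0, 0, 0], "rot": [0, 0, 0]}, {"jaw": 0.1, "offset": [0, 0, 0], "rot": [0, 0, 0]}])

```text
time_s: 13.95
eef_pos: [0.5737, -0.1427, 0.1028]
eef_rot: [0.0, 0.001, 1.0, -0.0]
wrist_force: [-0.6, 1.5, 3.5]
opening: 0.434
grasp_force: 63.9
```

apply_moves(moves=[{"jaw": 0.5, "offset": [0, 0, 0], "rot": [0, 0, 0]}, {"jaw": 0.65, "offset": [0, 0, 0], "rot": [0, 0, 0]}, {"jaw": 0.7, "offset": [0, 0, 0], "rot": [0, 0, 0]}, {"jaw": 0.7, "offset": [0, 0, -25], "rot": [0, 0, 0]}, {"jaw": 0.7, "offset": [0, 0, -50], "rot": [0, 0, 0]}])

```text
time_s: 14.58
eef_pos: [0.5716, -0.142, 0.1755]
eef_rot: [-0.003, 0.001, 1.0, 0.001]
wrist_force: [0.8, 0.5, -0.3]
opening: 0.698
grasp_force: 0.0
```

apply_moves(moves=[{"jaw": 0.7, "offset": [50, 20, 0], "rot": [0, 0, 0]}, {"jaw": 0.7, "offset": [50, 25, 0], "rot": [0, 0, 0]}, {"jaw": 0.7, "offset": [45, 30, 0], "rot": [0, 0, 0]}, {"jaw": 0.7, "offset": [13, 15, 0], "rot": [0, 0, 0]}, {"jaw": 0.7, "offset": [0, 0, 0], "rot": [0, 0, 0]}])

```text
time_s: 15.2
eef_pos: [0.4151, -0.0517, 0.1775]
eef_rot: [0.0, 0.0, 1.0, -0.0]
wrist_force: [0.7, 0.2, 0.1]
opening: 0.702
grasp_force: 0.0
```

```bash
python3 - <<'E'
from h import *
bottle((.568,-.1425),.05,.125)
E
```

```text
[ 0.4151 -0.0517  0.1775]
0.05 76 x 0.5393 0.5961 mid 0.5677 ymin -0.1783 [ 0.5705 -0.1426  0.0298]
0.065 75 x 0.5403 0.601 mid 0.5706 ymin -0.1731 [ 0.5718 -0.1414  0.0303]
0.08 86 x 0.5398 0.5996 mid 0.5697 ymin -0.1727 [ 0.5711 -0.1417  0.029 ]
0.095 77 x 0.5454 0.5969 mid 0.5712 ymin -0.1693 [ 0.5703 -0.1434  0.0211]
0.11 68 x 0.5532 0.5936 mid 0.5734 ymin -0.1625 [ 0.5729 -0.1433  0.0171]
```

apply_moves(moves=[{"jaw": 0.7, "offset": [0, -1, 40], "rot": [0, 0, 0]}, {"jaw": 0.7, "offset": [0, 0, 30], "rot": [0, 0, 0]}, {"jaw": 0.7, "offset": [0, 0, 13], "rot": [0, 0, 0]}, {"jaw": 0.7, "offset": [0, 0, 0], "rot": [0, 0, 0]}, {"jaw": 0.1, "offset": [0, 0, 0], "rot": [0, 0, 0]}])

```text
time_s: 15.88
eef_pos: [0.4166, -0.0539, 0.0953]
eef_rot: [0.001, 0.001, 1.0, -0.0]
wrist_force: [0.0, 2.0, 1.8]
opening: 0.5
grasp_force: 1.1
```

apply_moves(moves=[{"jaw": 0.1, "offset": [0, 0, 0], "rot": [0, 0, 0]}, {"jaw": 0.1, "offset": [0, 0, 0], "rot": [0, 0, 0]}, {"jaw": 0.1, "offset": [0, 0, 0], "rot": [0, 0, 0]}, {"jaw": 0.1, "offset": [0, 0, 0], "rot": [0, 0, 0]}, {"jaw": 0.1, "offset": [0, 0, 0], "rot": [0, 0, 0]}])

```text
time_s: 16.5
eef_pos: [0.4169, -0.0532, 0.0961]
eef_rot: [0.001, 0.001, 1.0, 0.0]
wrist_force: [-0.5, 3.6, 6.6]
opening: 0.404
grasp_force: 56.4
```

apply_moves(moves=[{"jaw": 0.1, "offset": [0, 0, -20], "rot": [0, 0, 0]}, {"jaw": 0.1, "offset": [0, 0, -30], "rot": [0, 0, 0]}, {"jaw": 0.1, "offset": [0, 0, -30], "rot": [0, 0, 0]}, {"jaw": 0.1, "offset": [0, 35, 0], "rot": [0, 0, 0]}, {"jaw": 0.1, "offset": [-30, 35, 0], "rot": [0, 0, 0]}])

```text
time_s: 17.12
eef_pos: [0.4453, 0.0171, 0.1754]
eef_rot: [0.001, 0.002, 1.0, -0.0]
wrist_force: [0.8, -1.0, -3.4]
opening: 0.403
grasp_force: 61.5
```

apply_moves(moves=[{"jaw": 0.1, "offset": [-45, 0, 0], "rot": [0, 0, 0]}, {"jaw": 0.1, "offset": [-45, 0, 0], "rot": [0, 0, 0]}, {"jaw": 0.1, "offset": [-30, 0, 0], "rot": [0, 0, 0]}, {"jaw": 0.1, "offset": [0, 0, 0], "rot": [0, 0, 0]}, {"jaw": 0.1, "offset": [0, 0, 0], "rot": [0, 0, 0]}])

```text
time_s: 17.75
eef_pos: [0.5648, 0.0165, 0.1741]
eef_rot: [-0.001, 0.001, 1.0, 0.0]
wrist_force: [-0.4, -0.3, -3.9]
opening: 0.398
grasp_force: 61.8
```

```bash
python3 - <<'E'
from h import *
bottle((.5655,.017),.075,.16)
bottle((.5655,.017),.075,.19,cam='top',R=.04)
E
```

```text
[0.5648 0.0165 0.1741]
0.075 19 x 0.5377 0.5574 mid 0.5475 ymin -0.0107 [0.5723 0.02   0.0345]
0.09 24 x 0.5366 0.5555 mid 0.5461 ymin -0.0143 [0.5556 0.009  0.0175]
0.105 46 x 0.5356 0.5919 mid 0.5637 ymin -0.0169 [0.5649 0.0142 0.0283]
0.12 60 x 0.5355 0.591 mid 0.5633 ymin -0.0159 [0.5645 0.0142 0.0279]
0.135 66 x 0.536 0.5891 mid 0.5625 ymin -0.0157 [0.5641 0.0132 0.0266]
0.15 67 x 0.5356 0.5899 mid 0.5627 ymin -0.0178 [0.5636 0.0125 0.0261]
[0.5646 0.0165 0.1741]
0.15 23 x 0.5343 0.5616 mid 0.5479 ymin 0.015 [0.5659 0.0139 0.03  ]
0.165 42 x 0.5357 0.5585 mid 0.5471 ymin 0.0113 [0.5675 0.0149 0.0265]
0.18 39 x 0.5435 0.5577 mid 0.5506 ymin 0.0072 [0.5724 0.0215 0.0247]
```

apply_moves(moves=[{"jaw": 0.1, "offset": [-1, 2, 0], "rot": [0, 0, 0]}, {"jaw": 0.1, "offset": [0, 0, 20], "rot": [0, 0, 0]}, {"jaw": 0.1, "offset": [0, 0, 25], "rot": [0, 0, 0]}, {"jaw": 0.1, "offset": [0, 0, 20], "rot": [0, 0, 0]}, {"jaw": 0.1, "offset": [0, 0, 6], "rot": [0, 0, 0]}])

```text
time_s: 18.48
eef_pos: [0.5654, 0.0186, 0.1021]
eef_rot: [-0.001, 0.001, 1.0, 0.0]
wrist_force: [-0.8, 0.2, -3.5]
opening: 0.402
grasp_force: 61.8
```

apply_moves(moves=[{"jaw": 0.1, "offset": [0, 0, 2], "rot": [0, 0, 0]}, {"jaw": 0.1, "offset": [0, 0, 2], "rot": [0, 0, 0]}, {"jaw": 0.1, "offset": [0, 0, 0], "rot": [0, 0, 0]}, {"jaw": 0.1, "offset": [0, 0, 0], "rot": [0, 0, 0]}, {"jaw": 0.1, "offset": [0, 0, 0], "rot": [0, 0, 0]}])

```text
time_s: 19.1
eef_pos: [0.5668, 0.0183, 0.0995]
eef_rot: [0.0, 0.001, 1.0, -0.0]
wrist_force: [-0.3, 0.0, -4.1]
opening: 0.402
grasp_force: 61.8
```

apply_moves(moves=[{"jaw": 0.1, "offset": [0, 0, 2], "rot": [0, 0, 0]}, {"jaw": 0.1, "offset": [0, 0, 1], "rot": [0, 0, 0]}, {"jaw": 0.1, "offset": [0, 0, 0], "rot": [0, 0, 0]}, {"jaw": 0.1, "offset": [0, 0, 0], "rot": [0, 0, 0]}, {"jaw": 0.1, "offset": [0, 0, 0], "rot": [0, 0, 0]}])

```text
time_s: 19.73
eef_pos: [0.5669, 0.0183, 0.0966]
eef_rot: [0.0, 0.001, 1.0, -0.0]
wrist_force: [-1.2, -0.2, 2.2]
opening: 0.402
grasp_force: 62.6
```

apply_moves(moves=[{"jaw": 0.5, "offset": [0, 0, 0], "rot": [0, 0, 0]}, {"jaw": 0.65, "offset": [0, 0, 0], "rot": [0, 0, 0]}, {"jaw": 0.7, "offset": [0, 0, 0], "rot": [0, 0, 0]}, {"jaw": 0.7, "offset": [0, 0, -30], "rot": [0, 0, 0]}, {"jaw": 0.7, "offset": [0, 0, -50], "rot": [0, 0, 0]}])

```text
time_s: 20.35
eef_pos: [0.5651, 0.0186, 0.1751]
eef_rot: [-0.002, 0.001, 1.0, 0.0]
wrist_force: [0.8, -0.1, 0.1]
opening: 0.703
grasp_force: 0.0
```

apply_moves(moves=[{"jaw": 0.7, "offset": [0, 0, -55], "rot": [0, 0, 0]}, {"jaw": 0.7, "offset": [48, 32, 0], "rot": [0, 0, 0]}, {"jaw": 0.7, "offset": [48, 32, 0], "rot": [0, 0, 0]}, {"jaw": 0.7, "offset": [47, 30, 0], "rot": [0, 0, 0]}, {"jaw": 0.7, "offset": [0, 0, 0], "rot": [0, 0, 0]}])

```text
time_s: 20.98
eef_pos: [0.4211, 0.1144, 0.2311]
eef_rot: [-0.0, -0.001, 1.0, 0.0]
wrist_force: [0.8, -0.4, 1.1]
opening: 0.698
grasp_force: 0.0
```

```bash
python3 - <<'E'
from h import *
bottle((.5655,.017),.05,.125)
E
```

```text
[0.4211 0.1144 0.2311]
0.05 11 x 0.5361 0.5466 mid 0.5413 ymin -0.0044 [0.5627 0.011  0.0236]
0.065 20 x 0.5377 0.551 mid 0.5443 ymin -0.0095 [302.8059 138.1225 332.3255]
0.08 30 x 0.5384 0.558 mid 0.5482 ymin -0.0092 [0.5721 0.0201 0.0325]
0.095 25 x 0.544 0.5831 mid 0.5636 ymin -0.0056 [0.5642 0.0155 0.0188]
0.11 54 x 0.5458 0.581 mid 0.5634 ymin -0.0063 [0.5617 0.0111 0.0145]
```

apply_moves(moves=[{"jaw": 0.7, "offset": [-3, -2, 30], "rot": [0, 0, 0]}, {"jaw": 0.7, "offset": [0, 0, 40], "rot": [0, 0, 0]}, {"jaw": 0.7, "offset": [0, 0, 30], "rot": [0, 0, 0]}, {"jaw": 0.7, "offset": [0, 0, 0], "rot": [0, 0, 0]}, {"jaw": 0.1, "offset": [0, 0, 0], "rot": [0, 0, 0]}])

```text
time_s: 21.65
eef_pos: [0.4282, 0.1102, 0.1324]
eef_rot: [0.001, 0.001, 1.0, -0.0]
wrist_force: [-0.4, -0.1, 1.1]
opening: 0.503
grasp_force: 0.0
```

apply_moves(moves=[{"jaw": 0.1, "offset": [0, 0, 0], "rot": [0, 0, 0]}, {"jaw": 0.1, "offset": [0, 0, 0], "rot": [0, 0, 0]}, {"jaw": 0.1, "offset": [0, 0, 0], "rot": [0, 0, 0]}, {"jaw": 0.1, "offset": [0, 0, 0], "rot": [0, 0, 0]}, {"jaw": 0.1, "offset": [0, 0, 0], "rot": [0, 0, 0]}])

```text
time_s: 22.28
eef_pos: [0.4284, 0.1107, 0.133]
eef_rot: [0.002, 0.001, 1.0, -0.0]
wrist_force: [1.0, 0.9, 6.6]
opening: 0.345
grasp_force: 59.7
```

apply_moves(moves=[{"jaw": 0.1, "offset": [0, 0, -20], "rot": [0, 0, 0]}, {"jaw": 0.1, "offset": [0, 0, -30], "rot": [0, 0, 0]}, {"jaw": 0.1, "offset": [0, 0, -30], "rot": [0, 0, 0]}, {"jaw": 0.1, "offset": [0, -30, 0], "rot": [0, 0, 0]}, {"jaw": 0.1, "offset": [0, -50, 0], "rot": [0, 0, 0]}])

```text
time_s: 22.9
eef_pos: [0.4269, 0.0306, 0.2121]
eef_rot: [0.001, -0.001, 1.0, -0.0]
wrist_force: [0.3, -1.2, -0.6]
opening: 0.352
grasp_force: 59.5
```

apply_moves(moves=[{"jaw": 0.1, "offset": [0, -55, 0], "rot": [0, 0, 0]}, {"jaw": 0.1, "offset": [0, -55, 0], "rot": [0, 0, 0]}, {"jaw": 0.1, "offset": [0, -55, 0], "rot": [0, 0, 0]}, {"jaw": 0.1, "offset": [0, -50, 0], "rot": [0, 0, 0]}, {"jaw": 0.1, "offset": [-20, -36, 0], "rot": [0, 0, 0]}])

```text
time_s: 23.52
eef_pos: [0.4455, -0.2226, 0.2116]
eef_rot: [-0.0, 0.002, 1.0, -0.0]
wrist_force: [0.0, 0.1, -0.7]
opening: 0.349
grasp_force: 59.4
```

apply_moves(moves=[{"jaw": 0.1, "offset": [-40, 0, 0], "rot": [0, 0, 0]}, {"jaw": 0.1, "offset": [-45, 0, 0], "rot": [0, 0, 0]}, {"jaw": 0.1, "offset": [-35, 0, 0], "rot": [0, 0, 0]}, {"jaw": 0.1, "offset": [0, 0, 0], "rot": [0, 0, 0]}, {"jaw": 0.1, "offset": [0, 0, 0], "rot": [0, 0, 0]}])

```text
time_s: 24.15
eef_pos: [0.5655, -0.2203, 0.2109]
eef_rot: [-0.001, 0.001, 1.0, 0.0]
wrist_force: [-0.6, 0.1, -0.6]
opening: 0.349
grasp_force: 59.6
```

```bash
python3 - <<'E'
from h import *
bottle((.5685,-.222),.064,.17,R=.045,nm='s3',box=(160,280,230,350))
E
```

```text
[ 0.5655 -0.2203  0.2109]
0.079 117 x 0.5337 0.5894 mid 0.5615 ymin -0.2508 [ 0.5613 -0.2211  0.0234]
0.094 37 x 0.5479 0.5749 mid 0.5614 ymin -0.2379 [ 0.5613 -0.2226  0.0128]
0.109 40 x 0.5475 0.5734 mid 0.5605 ymin -0.2377 [ 0.5614 -0.2222  0.0126]
0.124 39 x 0.5472 0.5728 mid 0.56 ymin -0.2344 [ 0.5609 -0.22    0.0128]
0.139 36 x 0.5463 0.5715 mid 0.5589 ymin -0.2392 [ 0.5614 -0.2226  0.0127]
0.154 39 x 0.5484 0.5756 mid 0.562 ymin -0.2386 [ 0.5615 -0.2227  0.0123]
0.169 37 x 0.5474 0.5746 mid 0.561 ymin -0.2397 [ 0.5616 -0.2218  0.0131]
```

View pics/s3.png

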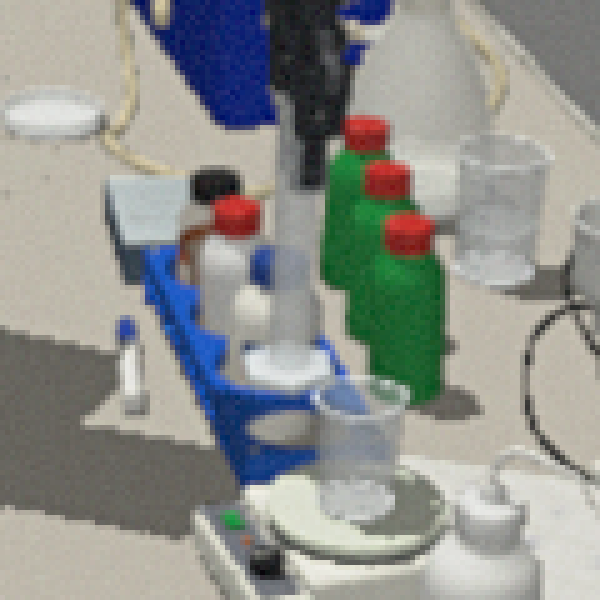

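The cylinder hangs upright, foot at (290,362), over the last well, needing about +6 mm in x. The other bottles stand upright.

apply_moves(moves=[{"jaw": 0.1, "offset": [-6, 0, 0], "rot": [0, 0, 0]}, {"jaw": 0.1, "offset": [0, 0, 10], "rot": [0, 0, 0]}, {"jaw": 0.1, "offset": [0, 0, 12], "rot": [0, 0, 0]}, {"jaw": 0.1, "offset": [0, 0, 0], "rot": [0, 0, 0]}, {"jaw": 0.1, "offset": [0, 0, 0], "rot": [0, 0, 0]}])

```text
time_s: 24.82
eef_pos: [0.5721, -0.2206, 0.1891]
eef_rot: [-0.0, 0.001, 1.0, 0.0]
wrist_force: [0.0, 0.4, -0.8]
opening: 0.353
grasp_force: 59.6
```

```bash
python3 - <<'E'
from h import *
bottle((.5685,-.222),.07,.17,R=.045,zs=.03)
E
```

```text
[ 0.5721 -0.2206  0.1891]
0.07 72 x 0.554 0.5818 mid 0.5679 ymin -0.2375 [ 0.5683 -0.2204  0.0139]
0.1 77 x 0.5543 0.5811 mid 0.5677 ymin -0.2382 [ 0.5688 -0.2221  0.0128]
0.13 71 x 0.5539 0.5821 mid 0.568 ymin -0.2404 [ 0.5681 -0.2242  0.0115]
0.16 75 x 0.5548 0.5828 mid 0.5688 ymin -0.2373 [ 0.5683 -0.2226  0.0127]
```

Centred. Foot is at z ≈ 0.056; lower it.

apply_moves(moves=[{"jaw": 0.1, "offset": [0, 0, 12], "rot": [0, 0, 0]}, {"jaw": 0.1, "offset": [0, 0, 15], "rot": [0, 0, 0]}, {"jaw": 0.1, "offset": [0, 0, 15], "rot": [0, 0, 0]}, {"jaw": 0.1, "offset": [0, 0, 8], "rot": [0, 0, 0]}, {"jaw": 0.1, "offset": [0, 0, 0], "rot": [0, 0, 0]}])

```text
time_s: 25.5
eef_pos: [0.5717, -0.2203, 0.1381]
eef_rot: [-0.001, 0.001, 1.0, 0.001]
wrist_force: [0.3, 0.3, -0.6]
opening: 0.347
grasp_force: 59.6
```

apply_moves(moves=[{"jaw": 0.1, "offset": [0, 0, 2], "rot": [0, 0, 0]}, {"jaw": 0.1, "offset": [0, 0, 1], "rot": [0, 0, 0]}, {"jaw": 0.1, "offset": [0, 0, 0], "rot": [0, 0, 0]}, {"jaw": 0.1, "offset": [0, 0, 0], "rot": [0, 0, 0]}, {"jaw": 0.1, "offset": [0, 0, 0], "rot": [0, 0, 0]}])

```text
time_s: 26.12
eef_pos: [0.5723, -0.2207, 0.1364]
eef_rot: [0.0, 0.001, 1.0, -0.0]
wrist_force: [0.2, -0.0, -0.2]
opening: 0.352
grasp_force: 59.6
```

apply_moves(moves=[{"jaw": 0.1, "offset": [0, 0, 2], "rot": [0, 0, 0]}, {"jaw": 0.1, "offset": [0, 0, 1], "rot": [0, 0, 0]}, {"jaw": 0.1, "offset": [0, 0, 0], "rot": [0, 0, 0]}, {"jaw": 0.1, "offset": [0, 0, 0], "rot": [0, 0, 0]}, {"jaw": 0.1, "offset": [0, 0, 0], "rot": [0, 0, 0]}])

```text
time_s: 26.75
eef_pos: [0.5723, -0.2206, 0.1333]
eef_rot: [-0.0, 0.001, 1.0, 0.0]
wrist_force: [-0.2, -0.7, -1.3]
opening: 0.348
grasp_force: 59.8
```

apply_moves(moves=[{"jaw": 0.1, "offset": [0, 0, 1], "rot": [0, 0, 0]}, {"jaw": 0.1, "offset": [0, 0, 0], "rot": [0, 0, 0]}, {"jaw": 0.1, "offset": [0, 0, 0], "rot": [0, 0, 0]}, {"jaw": 0.1, "offset": [0, 0, 0], "rot": [0, 0, 0]}, {"jaw": 0.1, "offset": [0, 0, 0], "rot": [0, 0, 0]}])

```text
time_s: 27.38
eef_pos: [0.5726, -0.2207, 0.133]
eef_rot: [0.0, 0.001, 1.0, -0.0]
wrist_force: [-1.3, 1.8, 6.6]
opening: 0.348
grasp_force: 60.0
```

Contact. Release, rise clear and move away.

apply_moves(moves=[{"jaw": 0.45, "offset": [0, 0, 0], "rot": [0, 0, 0]}, {"jaw": 0.6, "offset": [0, 0, 0], "rot": [0, 0, 0]}, {"jaw": 0.7, "offset": [0, 0, 0], "rot": [0, 0, 0]}, {"jaw": 0.7, "offset": [0, 0, -30], "rot": [0, 0, 0]}, {"jaw": 0.7, "offset": [0, 0, -50], "rot": [0, 0, 0]}])

```text
time_s: 28.0
eef_pos: [0.5708, -0.2199, 0.2107]
eef_rot: [-0.002, 0.001, 1.0, 0.001]
wrist_force: [0.8, -1.1, 1.1]
opening: 0.704
grasp_force: 0.0
```

apply_moves(moves=[{"jaw": 0.7, "offset": [0, 0, -40], "rot": [0, 0, 0]}, {"jaw": 0.7, "offset": [45, 40, 0], "rot": [0, 0, 0]}, {"jaw": 0.7, "offset": [45, 40, 0], "rot": [0, 0, 0]}, {"jaw": 0.7, "offset": [45, 40, 0], "rot": [0, 0, 0]}, {"jaw": 0.7, "offset": [0, 55, 0], "rot": [0, 0, 0]}])

```text
time_s: 28.62
eef_pos: [0.4352, -0.0447, 0.252]
eef_rot: [-0.0, 0.002, 1.0, -0.0]
wrist_force: [0.5, 0.0, -0.6]
opening: 0.704
grasp_force: 0.0
```

apply_moves(moves=[{"jaw": 0.7, "offset": [0, 55, 0], "rot": [0, 0, 0]}, {"jaw": 0.7, "offset": [0, 55, 0], "rot": [0, 0, 0]}, {"jaw": 0.7, "offset": [0, 55, 0], "rot": [0, 0, 0]}, {"jaw": 0.7, "offset": [0, 55, 0], "rot": [0, 0, 0]}, {"jaw": 0.7, "offset": [0, 0, 0], "rot": [0, 0, 0]}])

```text
time_s: 29.25
eef_pos: [0.4372, 0.1779, 0.2522]
eef_rot: [-0.0, -0.002, 1.0, 0.0]
wrist_force: [-0.7, 0.3, 0.2]
opening: 0.697
grasp_force: 0.0
```

```bash
python3 - <<'E'
from h import *
bottle((.5685,-.222),.064,.2,zs=.03,nm='s4',box=(160,300,220,360))
im,d=snap('top','t4')
cv2.imwrite('pics/t4c.png',cv2.resize(im[130:290,190:470,::-1],None,fx=2.8,fy=2.8,interpolation=3))
E
```

```text
[0.4372 0.1779 0.2522]
0.064 71 x 0.554 0.5834 mid 0.5687 ymin -0.2383 [ 0.5694 -0.2216  0.0131]
0.094 80 x 0.5543 0.581 mid 0.5677 ymin -0.2367 [ 0.5681 -0.2215  0.0128]
0.124 69 x 0.5556 0.5821 mid 0.5689 ymin -0.2378 [ 0.5681 -0.2239  0.0111]
0.154 86 x 0.5542 0.5823 mid 0.5682 ymin -0.2392 [ 0.5687 -0.2216  0.0133]
0.184 31 x 0.5538 0.5821 mid 0.5679 ymin -0.2372 [ 0.5678 -0.2223  0.0148]
```

View pics/s4.png

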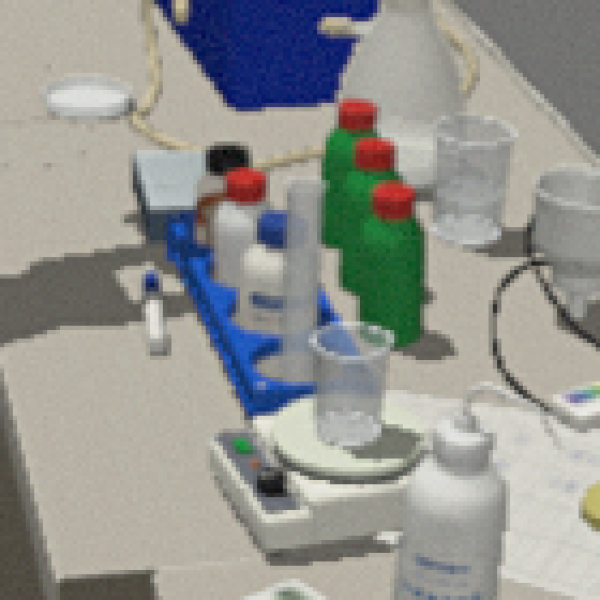

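View pics/t4c.png

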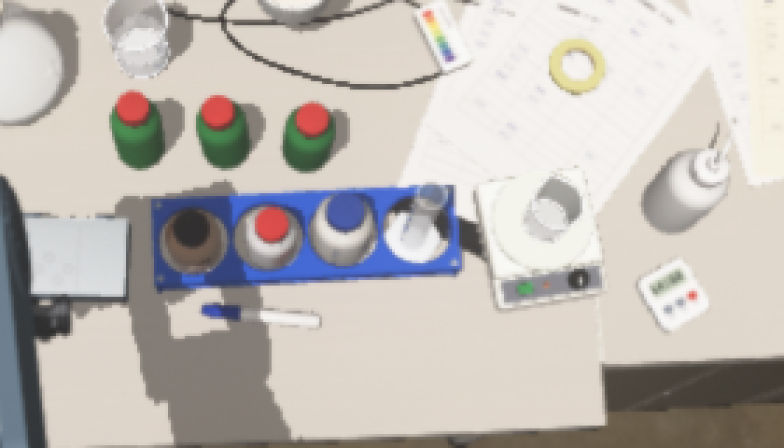

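All four wells are filled in order from the stirrer: cylinder (415,225), blue (345,225), red (270,235), black (192,240). Everything is upright, the beaker is central on the plate at (550,212), and the bystanders have not moved.

```bash
python3 -c "
from bench import ctrl
print(ctrl.hand_in())"
```

```text
the job is handed in; nothing more can be done
None
```

The job is handed in: the small beaker stands upright in the middle of the stirrer plate, and the rack holds the cylinder, blue, red and amber black-capped bottles in that order outwards from the stirrer; the red bottle was already in its right well, and the wash bottle, timer and petri dish were left alone.

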